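# Clear the T-slot and build the sieve stack on the glaze-lab shaker

## Robot

A 7-joint arm with a two-finger parallel gripper is mounted at the origin on the work surface. World frame = base frame: x ahead of the robot, y to its left, z up, the work surface at z = 0. Lengths are in m, angles in rad, forces in N, time in s.
With the tool pointing down it reaches from about 0.4 to 0.85 m from the base axis. Payload 10.4 kg.
Tool frame: the origin (TCP) lies at the very end of the fingers, on their centre line; the grasp point (between the pads) lies 19 mm behind it; z points along the fingers, y is the line along which they close (so a half turn about z gives the same grasp; the last joint's range is limited). The gripper opens to 85 mm and grips with 20 to 120 N. Pads are 22 mm wide; open, the fingers measure 114 mm over their backs; the gripper's body (76 mm by 85 mm) begins 54 mm behind the grasp point. The pads swing forward as they close: fully open they stand 13 mm farther back than shut.
Start: joints at [1.194, 0.332, -0.065, 1.46, 0.022, 1.35, -0.088], TCP at [0.217, -0.586, 0.231] pointing down, gripper open.
Joint ranges: [-2.6, 2.6], [-0.5, 2.12], [-1.47, 1.34], [0.16, 2.42], [-1.27, 4.41], [0.06, 2.06], [-2.6, 2.6]. Speed limits (rad/s): [2.22, 2.22, 2.79, 2.79, 3.14, 3.14, 3.14].

## Interface

Orientations are given as a unit quaternion [x, y, z, w].
In Python, from workcell import manip, optics gives the robot as it stands.
- The arm moves only by the tool jog_arm, never from a script. Its arguments are lists of equal length, an entry for each row: "dr": the turn, a rotation vector about the tool's x, y, z normalised to -1 to 1, where 1 is 4 degrees, a list of three; "translation": the shift along the tool's x, y, z normalised to -1 to 1, where 1 is 0.025 m, a list of three; "jaw": the opening, from 0 (shut) to 1 (fully open). A call has 1 to 10 rows; each row shifts and turns the commanded pose from where the row before left it, along the tool's axes as they then stand; what a row does not reach is not made up. A row lasts 1/10 s, in which the tool goes at most 50 mm and 8.59 degrees, less where a joint would pass 70% of its speed; a pose out of reach is approached as far as the arm can. A call with a number of a shift or a turn outside -1 to 1 is refused whole. A call with a gripper value outside its range is refused whole. The fingers move at their own pace and stop on an object; "squeeze" is the grip in N (left out, the last holds). Time passes only in rows, so rows that do not move let the fingers close. It gives the time, the measured TCP pose, the force, the opening and the grip force at its end, in the units of the state.
- manip.get_obs(): the state, without advancing time (a new reading comes with each control period).
- optics.camera(name): name is "side" or "top"; returns a dict with "color" (420x560x3 uint8, red, green, blue), "mtx" (3x3 intrinsics, pixels), "R" (3x3) and "t" (3): a world point X has camera coordinates R X + t. Camera axes: x right, y down, z forward; pixel columns grow to the right and rows downward; lengths in m; the calibration is good to about 2 mm. A picture is of the moment at which its call begins. There is no depth.
- manip.hand_in(): hands the job in; it is judged then, once.
The state is a dict: "clock": time; "joint_pos": joint angles; "joint_velocities": joint speeds; "tau": joint torques, N m; "position": TCP position; "ee_rot": TCP orientation; "ft_force": force on the tool from outside, world axes, zero at the start; "torque": the same for the moment, N m; "grip_width": opening from 0.0 (shut) to 1.0 (fully open); "grasp_force": force on a finger pad.
Only numpy, scipy, OpenCV 4.12 (cv2) and the standard library are available. Lean on these libraries where they do the work, as an engineer would, in place of code of your own. Each camera call takes 0.05 s, during which the arm holds its last target. There are 200 camera calls.

## Task

Get the sieve shaker ready for grading glaze material: first slide the red clamp dog along its T-slot to the open end, lift it out and set it in the yellow tray. Then build the stack on the shaker's seat, between the four pins, one piece at a time: the plain steel pan, on it the brass fine sieve, and on top the blue coarse sieve, each upright and fully home in the one below. Leave the jar, stamps, bowl and spatula where they are.

Things in the scene. Friction and masses are not known exactly. Their poses are not given: they have to be found in the camera images.
- shaker: Grey fixed shaker (mm) 160 (x) by 110, metal deck at z 58. Slot along x: gap 12, lips 5 thick, channel 24 wide, 8 high, floor z 45; shut at +x, open at -x end (robot side, x -80). Lips stop at x -44: beyond it the dog lifts out. Seat: deck centre, amid four pins (6 high, 6 thick, at x, y +-20.5); a foot stands on the deck. Origin: underside centre, below the seat.
- dog: Clamp dog (mm), red grip, standing in the slot near the seat. Steel foot 26 (x) by 20 by 6 high, neck 9 wide, red block 26 (x) by 16, z 17 to 55. x along the slot, upright on the channel floor. The foot must be wholly past the lips' end to lift out. Slides easily, 0.12 kg. Origin: foot's underside centre.
- tray: Fixed yellow open parts tray (mm), 110 (x) by 90 (y) by 20 high, walls 4, floor 4 thick. Origin: underside centre, on the table.
- pan: Receiver pan (mm): plain bright steel drum, smooth floor, no mesh. 60 outside diameter, 34 high. Tapered foot z 0-8 (radius 20 to 25.5); straight wall z 8-34, 3 thick, bore radius 26: grip across the 60. Its foot drops into the mouth of the piece below, shoulder on rim: origin then 26 above that one's. 0.12 kg. Origin: foot's underside centre.
- fine_sieve: Fine sieve (mm): brass drum, close brass mesh. 60 outside diameter, 34 high. Tapered foot z 0-8 (radius 20 to 25.5); straight wall z 8-34, 3 thick, bore radius 26: grip across the 60. Its foot drops into the mouth of the piece below, shoulder on rim: origin then 26 above that one's. 0.12 kg. Origin: foot's underside centre.
- coarse_sieve: Coarse sieve (mm): blue drum, wide pale mesh over black. 60 outside diameter, 34 high. Tapered foot z 0-8 (radius 20 to 25.5); straight wall z 8-34, 3 thick, bore radius 26: grip across the 60. Its foot drops into the mouth of the piece below, shoulder on rim: origin then 26 above that one's. 0.12 kg. Origin: foot's underside centre.
- jar: Loose amber glaze jar with a white lid, 52 mm diameter, 75 high; origin underside centre. A bystander: leave it where it is.
- stamps: Loose steel tin of pink stamps, 60 by 60 by 28 mm high; origin underside centre. A bystander: leave it where it is.
- bowl: Loose white bowl, 110 mm diameter, 50 high; origin underside centre. A bystander: leave it where it is.
- knife: Loose pottery spatula, about 170 mm long, lying flat along its x axis; origin underside, about its middle. A bystander: leave it where it is.
Things that resemble listed ones, but are neither listed nor needed, are in the scene too. Several things have the shape of the dog; the one meant has the colours described above.

How it is judged:
On the way, in this order (a step that is already met when the one before it is completed fails the run):
1. the clamp dog has been taken out of the slot and set in the tray (x of dog in the frame of tray between -0.05 and 0.05 m and y of dog in the frame of tray between -0.04 and 0.04 m and z of dog in the frame of tray below 0.025 m and contact force between dog and the fingers below 0.1 N), for 0.2 s.
2. the pan stands on the shaker's seat, let go (horizontal distance between pan and shaker below 0.006 m and z of pan in the frame of shaker between 0.055 and 0.061 m and angle between pan's own z axis and vertical below 0.06 rad and contact force between pan and the fingers below 0.1 N), for 0.2 s.
3. the fine sieve is home on the pan, let go (horizontal distance between fine_sieve and pan below 0.004 m and z of fine_sieve in the frame of pan between 0.023 and 0.029 m and angle between fine_sieve's own z axis and vertical below 0.06 rad and contact force between fine_sieve and the fingers below 0.1 N), for 0.2 s.
4. the coarse sieve is home on the fine sieve, let go (horizontal distance between coarse_sieve and fine_sieve below 0.004 m and z of coarse_sieve in the frame of fine_sieve between 0.023 and 0.029 m and angle between coarse_sieve's own z axis and vertical below 0.06 rad and contact force between coarse_sieve and the fingers below 0.1 N), for 0.2 s.
At the end, for the whole second after the job is handed in: Dog resting inside the tray (origin within 50 by 40 mm of its centre, under 25 mm high); pan on the seat within 6 mm; fine sieve centred on the pan and coarse on the fine within 4 mm, heights within 3 mm, upright within 0.06 rad; all released and at rest (all of step 1 and horizontal distance between pan and shaker below 0.006 m and z of pan in the frame of shaker between 0.055 and 0.061 m and angle between each of pan, fine_sieve, coarse_sieve's own z axis and vertical below 0.06 rad and horizontal distance between fine_sieve and pan below 0.004 m and z of fine_sieve in the frame of pan between 0.023 and 0.029 m and horizontal distance between coarse_sieve and fine_sieve below 0.004 m and z of coarse_sieve in the frame of fine_sieve between 0.023 and 0.029 m and linear speed of each of dog, pan, fine_sieve, coarse_sieve below 0.02 m/s); the robot touches nothing.
It fails at once if the jar is pushed more than 20 mm (distance of jar from where it was at the start of the episode above 0.02 m).
It fails at once if the tin of stamps is pushed more than 20 mm (distance of stamps from where it was at the start of the episode above 0.02 m).
It fails at once if the bowl is pushed more than 20 mm (distance of bowl from where it was at the start of the episode above 0.02 m).
It fails at once if the spatula is pushed more than 20 mm (distance of knife from where it was at the start of the episode above 0.02 m).
It also fails if it takes over 120 s, if anything falls off the work surface, if the arm or the gripper's body presses on something with over 40 N, if the wrist force passes 120 N, or if a joint passes its speed limit or range.

## Working session

There is one attempt and no reset: what is moved stays moved. The work goes in short steps, Python scripts to look and compute and a tool call to move; the robot and the scene stay as the last step left them, time stands still between calls to the robot, and variables do not carry over. Pictures are saved under pics/ and viewed, at most 14 in all, crops included, and the job is handed in when it is done.

Besides the shell and the picture viewer there is one more tool, called after ">>>" by a JSON object that holds its "op" and its "data", one argument or row to a line. jog_arm: Moves the arm, as the interface text tells. Scaled input: -1 to 1 covers 0.025 m each way for a shift and 4 degrees each way for a turn. Its arguments: {"type":"object","properties":{"dr":{"type":"array","items":{"type":"array","items":{"type":"number"}}},"translation":{"type":"array","items":{"type":"array","items":{"type":"number"}}},"jaw":{"type":"array","items":{"type":"number"}},"squeeze":{"type":"number"}},"required":["dr","translation","jaw"]}

```bash
mkdir -p pics; cat > h.py <<'E'
import numpy as np,cv2,pickle
from workcell import manip,optics
def shot(n,tag):
    c=optics.camera(n); cv2.imwrite(f'pics/{tag}.png',cv2.resize(c['color'][:,:,::-1],(784,588),interpolation=cv2.INTER_CUBIC)); pickle.dump(c,open(f'pics/{tag}.pkl','wb')); return c
def crop(tag,new,x0,y0,w,h,k):
    c=pickle.load(open(f'pics/{tag}.pkl','rb'))['color'][y0:y0+h,x0:x0+w,::-1]
    cv2.imwrite(f'pics/{new}.png',cv2.resize(c,None,fx=k,fy=k,interpolation=cv2.INTER_CUBIC))
def load(tag): return pickle.load(open(f'pics/{tag}.pkl','rb'))
def atz(c,u,v,z):
    d=c['R'].T@np.linalg.inv(c['mtx'])@np.array([u,v,1.]); o=-c['R'].T@c['t']
    return o+d*(z-o[2])/d[2]
def proj(c,X):
    p=c['mtx']@(c['R']@np.array(X)+c['t']); return p[:2]/p[2]
def tri(c1,p1,c2,p2):
    P=[c['mtx']@np.c_[c['R'],c['t']] for c in(c1,c2)]
    X=cv2.triangulatePoints(P[0],P[1],np.array(p1,float),np.array(p2,float)); return X[:3,0]/X[3,0]
E
python3 - <<'E'
from h import *
for n in('top','side'):
    c=shot(n,n+'0'); print(n,-c['R'].T@c['t'],c['mtx'][0,0],c['R'].round(2).tolist())
print(manip.get_obs())
E
```

```text
top [0.34596218 0.01252821 1.07753514] 526.9682321065483 [[-0.0, -1.0, 0.0], [-0.98, 0.0, -0.18], [0.18, -0.0, -0.98]]
side [ 0.44901611 -0.61728838  0.75368933] 478.91345023694066 [[0.99, -0.17, 0.01], [-0.12, -0.72, -0.68], [0.12, 0.67, -0.73]]
{'clock': 0.1, 'joint_pos': array([ 1.19436561,  0.33281579, -0.06469073,  1.46085876,  0.02159695,
        1.34987334, -0.08849478]), 'joint_velocities': array([-6.25333245e-05, -1.38714322e-03, -9.62685883e-05, -7.82282133e-04,
        1.11872751e-03, -6.95267165e-04,  4.51203710e-04]), 'tau': array([ 6.32415304e-04, -6.26744199e+01,  4.86483634e-02, -3.92428637e+01,
        1.63623306e-02,  6.96246017e-03,  3.96503310e-05]), 'position': array([ 0.21643846, -0.58597734,  0.23059033]), 'ee_rot': array([ 9.84389735e-01,  1.76001288e-01, -1.38244586e-04, -6.14670117e-04]), 'ft_force': array([-0.21012093, -0.11510686, -0.05989079]), 'torque': array([ 0.03482463, -0.00857873, -0.04186879]), 'grasp_force': 0.0, 'grip_width': 0.9952226474082905}
```

View pics/top0.png

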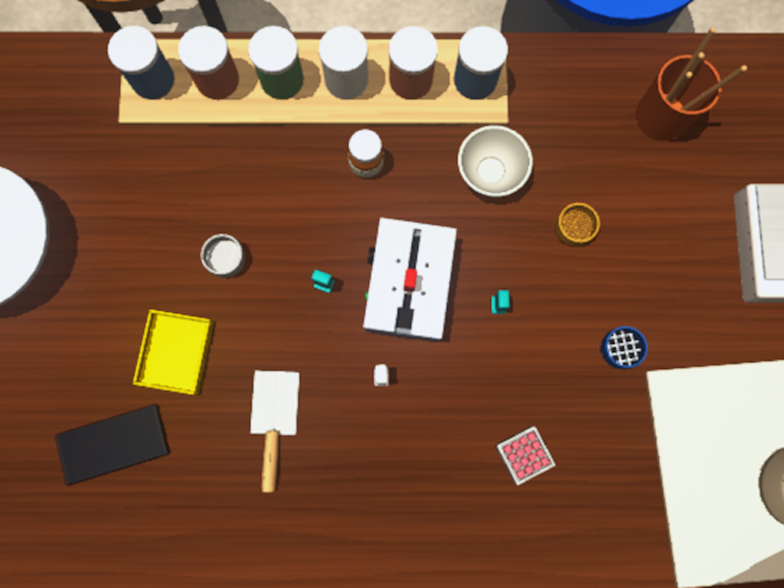

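View pics/side0.png

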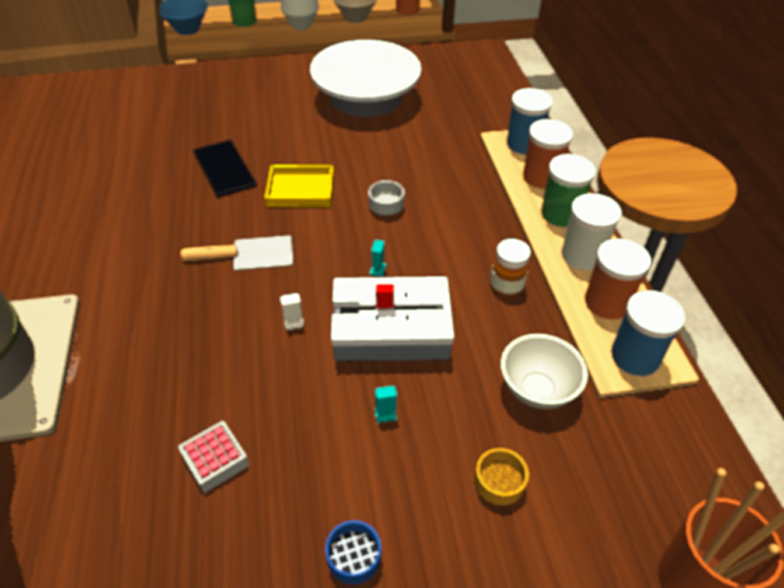

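The top view shows the shaker at (410,279), with the red dog at (410,279) on its slot. The tray is at (174,352), the steel pan at (223,255), the fine sieve at (578,223) and the coarse sieve at (625,347). The side view shows the same items, and the slot's open end faces −x. Next I'll enlarge the crops.

```bash
python3 - <<'E'
from h import *
def cr(tag,x0,y0,w,h,W,H):
    c=load(tag)['color'][y0:y0+h,x0:x0+w,::-1]; im=cv2.resize(c,(W,H),interpolation=cv2.INTER_CUBIC)
    return im
# shaker: top x255-335,y150-250 k=6 -> 480x600 
cv2.imwrite('pics/m1.png',np.hstack([cr('top0',256,150,75,100,450,600)]))
cv2.imwrite('pics/m2.png',np.vstack([cr('side0',225,190,110,75,770,525)]))
a=np.hstack([cr('top0',90,160,90,130,360,520),cr('side0',180,105,120,130,440,480) if 0 else cr('side0',180,105,110,65,440,260).repeat(1,0) if 0 else np.vstack([cr('side0',180,105,110,65,440,260),np.hstack([cr('side0',330,310,55,60,220,240) ,cr('side0',225,365,55,60,220,240)]),np.zeros((20,440,3),np.uint8)])])
cv2.imwrite('pics/m3.png',a)
E
```

```text
(no output)
```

View pics/m1.png

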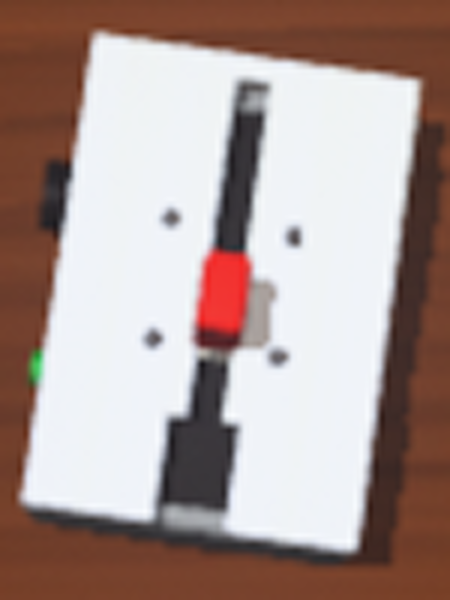

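View pics/m2.png

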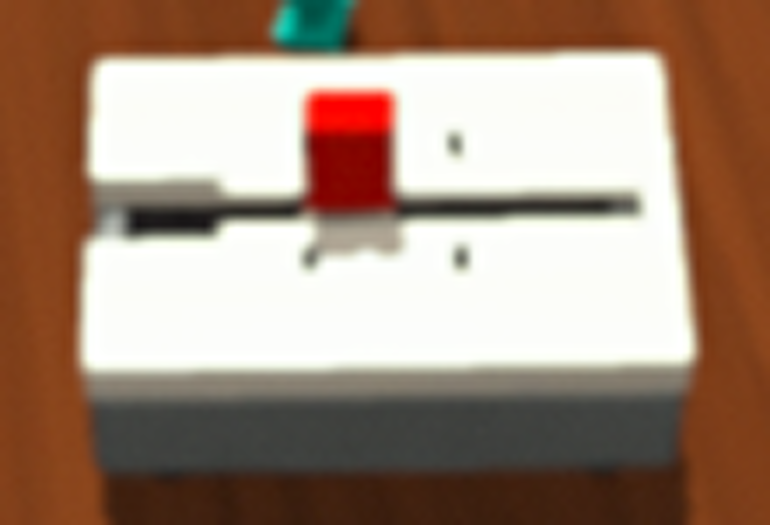

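View pics/m3.png

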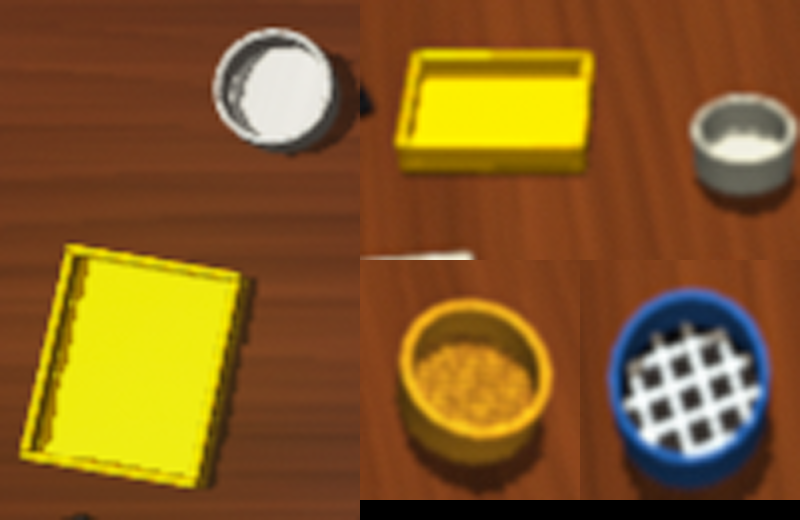

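```bash
cat > fit.py <<'E'
from h import *
from scipy.optimize import least_squares as LS
T,S=load('top0'),load('side0')
def nat(p,k,ox,oy): return (np.array(p,float)+.5)/k-.5+[ox,oy]
def pr(c,X): X=np.array(X); q=(c['R']@X.T+c['t'][:,None]).T@c['mtx'].T; return q[:,:2]/q[:,2:]
def cent(c,pts):
    h=cv2.convexHull(pr(c,pts).astype(np.float32)); m=cv2.moments(h); return np.array([m['m10'],m['m01']])/m['m00'],m['m00']
a=np.linspace(0,2*np.pi,60)
drum=np.vstack([np.c_[r*np.cos(a),r*np.sin(a),0*a+z] for r,z in((.02,0),(.0255,.008),(.03,.008),(.03,.034))])
def mask(c,box,f,k=4):
    x0,y0,w,h=box; im=cv2.resize(c['color'][y0:y0+h,x0:x0+w],None,fx=k,fy=k,interpolation=cv2.INTER_CUBIC)
    m=f(im.astype(float)).astype(np.uint8)
    n,l,st,_=cv2.connectedComponentsWithStats(m); i=1+np.argmax(st[1:,4]); m=(l==i).astype(np.uint8)
    pts=cv2.findContours(m,cv2.RETR_EXTERNAL,cv2.CHAIN_APPROX_NONE)[0][0]; hh=cv2.convexHull(pts); M=cv2.moments(hh)
    return nat([M['m10']/M['m00'],M['m01']/M['m00']],k,x0,y0),M['m00']/k/k
def fitpts(name,pts,bt,bs,f,x0,yaw=0,z=None):
    mt,ms=mask(T,bt,f),mask(S,bs,f); R=np.array([[np.cos(yaw),-np.sin(yaw),0],[np.sin(yaw),np.cos(yaw),0],[0,0,1]])
    r=lambda q:np.r_[cent(T,pts@R.T+q)[0]-mt[0],cent(S,pts@R.T+q)[0]-ms[0]]
    s=LS(r,x0); q=s.x; print(name,q.round(4),s.fun.round(2),'areas',mt[1],cent(T,pts@R.T+q)[1],ms[1],cent(S,pts@R.T+q)[1]); return q
if __name__=='__main__':
    tz=lambda u,v:atz(T,u/1.4,v/1.4,.02)
    # shaker
    M=np.array([[.08,.055,.058],[.08,-.055,.058],[-.08,-.055,.058],[-.08,.055,.058]])
    P=np.array([[s*.0205,t*.0205,.061] for s,t in((1,1),(1,-1),(-1,1),(-1,-1))])
    tp=nat([(94,32),(422,78),(358,552),(20,500),(171,217),(293,237),(152,338),(278,357)],6,256,150)
    sp=nat([(663,53),(695,360),(82,368),(92,60),(455,144),(461,258),(310,258)],7,225,190)
    MT=np.vstack([M,P]); MS=np.vstack([M,P[[0,1,3]]])
    def tf(q,X): c,s=np.cos(q[2]),np.sin(q[2]); return X@np.array([[c,s,0],[-s,c,0],[0,0,1]])+[q[0],q[1],q[3]]
    r=lambda q:np.r_[(pr(T,tf(q,MT))-tp).ravel(),(pr(S,tf(q,MS))-sp).ravel()]
    s=LS(r,[.5,0,-.15,0],loss='soft_l1'); print('shaker',s.x.round(4)); print(s.fun.reshape(-1,2).round(2).tolist())
    r2=lambda q:(pr(T,tf([*q[:3],0],MT))-tp).ravel(); print('top only',LS(r2,[.5,0,-.15]).x)
    r3=lambda q:(pr(S,tf([*q[:3],0],MS))-sp).ravel(); print('side only',LS(r3,[.5,0,-.15]).x)
    sh=s.x
    tp=nat([(66,243),(242,270),(207,488),(20,458)],4,90,160); w=np.array([atz(T,*p,.02) for p in tp]); print('tray',w.mean(0),(w[1]-w[0])[:2],(w[0]-w[3])[:2])
    sat=lambda im:(im.max(2)-im.min(2))
    fitpts('fine',drum,(390,135,48,48),(330,325,58,45),lambda i:(i[...,0]-i[...,2]>50)&(i[...,1]>.5*i[...,0]),[.65,-.3,0])
    fitpts('coarse',drum,(420,222,52,52),(225,362,55,58),lambda i:(i[...,2]>i[...,0]+15),[.45,-.35,0])
    fitpts('pan',drum,(138,160,42,42),(258,125,36,36),lambda i:(i[...,0]-i[...,2]<20)&(i[...,0]>45),[.6,.3,0])
    b=np.array([[x,y,z] for x in(-.013,.013) for y in(-.008,.008) for z in(.017,.055)])
    fitpts('dog',b,(280,180,30,35),(260,195,30,30),lambda i:(i[...,0]>70)&(i[...,1]<.35*i[...,0]),[.5,0,.045],sh[2])
E
python3 fit.py
```

```text
shaker [ 5.621e-01 -2.480e-02 -1.481e-01  5.000e-04]
[[0.08, -0.13], [-0.21, 0.02], [-0.2, -0.39], [0.28, 0.06], [0.03, -0.24], [0.23, -0.59], [0.2, -0.28], [-0.13, -0.43], [-1.04, 0.67], [-0.76, 0.05], [0.02, -0.06], [0.51, 0.47], [-0.28, -0.22], [-0.26, -0.37], [-0.41, -0.13]]
top only [ 0.56168584 -0.02472594 -0.14962537]
side only [ 0.56276596 -0.02439012 -0.14700996]
tray [0.46104614 0.31611219 0.02      ] [-0.01393081 -0.08990892] [ 0.10869846 -0.01680103]
fine [ 6.504e-01 -2.770e-01  2.000e-04] [ 0.06  0.75  0.55 -0.03] areas 2273.59375 770.1284791231155 1318.75 1255.0342830326408
coarse [ 0.4664 -0.3329  0.0012] [-0.02 -0.32 -0.27 -0.  ] areas 784.65625 825.5209484545048 1445.15625 1489.8976915758103
pan [ 0.6045  0.2517 -0.0162] [ 0.24  0.46  0.86 -0.41] areas 708.375 745.0989855591906 238.75 527.2418347494677
dog [ 0.554  -0.0241  0.0452] [ 0.15  0.35  0.41 -0.03] areas 95.0 145.25515497871675 184.65625 275.9007344173733
```

```bash
cat > fit2.py <<'E'
from fit import *
def rimfit(name,tpt,spt):
    # tpt/spt: (l,r,t,b) extents of outer rim in native px; solve x,y,z
    rim=np.c_[.03*np.cos(a),.03*np.sin(a),0*a+.034]
    def e(c,q,o):
        p=pr(c,rim+q); return np.r_[p.min(0),p.max(0)]-o
    s=LS(lambda q:np.r_[e(T,q,tpt),e(S,q,spt)],[.5,0,0]); print(name,s.x.round(4),s.fun.round(2)); return s.x
def n4(l,t,r,b,k,ox,oy): return np.r_[nat([l,t],k,ox,oy),nat([r,b],k,ox,oy)]
E
python3 - <<'E'
from fit2 import *
for nm,c,p in(('Tfine',T,(402,159)),('Twood',T,(380,160)),('Tfinerim',T,(413,146)),('Sfine',S,(358,335)),('Swall',S,(358,357)),('Swood',S,(390,330)),('pan wall',S,(275,150)),('panrimT',T,(158,168)),('Twood2',T,(130,180)),('Swood2',S,(255,140)),('panshadow',T,(160,200)),('dogdark',S,(274,217)),('dogdarkT',T,(291,206))):
    print(nm,c['color'][p[1],p[0]])
f=lambda i:(i[...,0]-i[...,2]>30)&(i[...,1]>.58*i[...,0])
fitpts('fine',drum,(394,140,40,40),(330,325,58,45),f,[.65,-.3,0])
g=lambda i:(i[...,0]-i[...,2]<.33*i[...,0])&(i.max(2)>35)
fitpts('pan',drum,(138,162,42,40),(258,125,36,36),g,[.6,.25,0])
b=np.array([[x,y,z] for x in(-.013,.013) for y in(-.008,.008) for z in(.017,.055)])
fitpts('dog',b,(280,180,30,35),(260,195,30,30),lambda i:(i[...,0]>35)&(i[...,1]<.35*i[...,0]),[.5,0,.045],-.149)
E
python3 - <<'E'
import sys; sys.path.insert(0,'.')
from fit2 import *
im=[]
for c,Q in((T,((390,135),(420,222),(138,160),(272,180))),(S,((330,322),(225,364),(253,120),(250,192)))):
    im.append(np.hstack([cv2.resize(c['color'][y:y+48,x:x+48,::-1],(192,192),interpolation=cv2.INTER_CUBIC) for x,y in Q]))
cv2.imwrite('pics/m4.png',np.vstack(im))
E
```

```text
Tfine [185 126  42]
Twood [109  57  32]
Tfinerim [177 128  37]
Sfine [224 156  27]
Swall [121  82  18]
Swood [124  61  25]
pan wall [102 101  89]
panrimT [182 180 172]
Twood2 [111  57  30]
Swood2 [122  61  25]
panshadow [117  61  31]
dogdark [132   6   0]
dogdarkT [87 38 43]
fine [ 0.6507 -0.275  -0.0031] [-0.02 -0.25 -0.19  0.07] areas 789.03125 764.6575762166176 1199.90625 1242.5543652661145
pan [0.602  0.2492 0.0016] [-0.03 -0.1  -0.13  0.05] areas 754.125 770.6312268426409 531.21875 539.8787750550546
dog [ 0.5543 -0.0238  0.0441] [-0.02  0.27  0.58  0.2 ] areas 95.0 144.96082083368674 184.65625 275.1974100358784
```

View pics/m4.png

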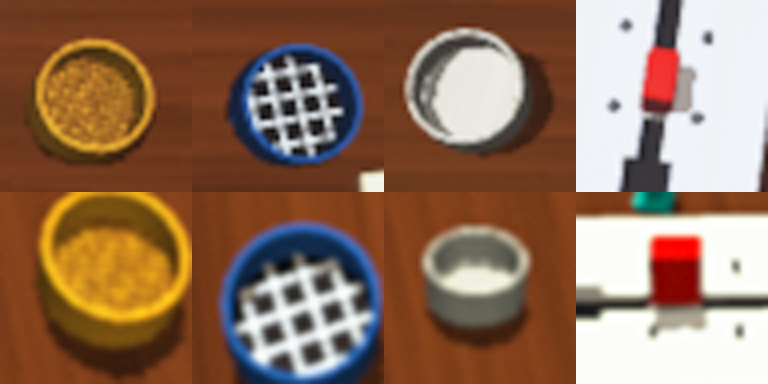

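```bash
python3 - <<'E'
from fit2 import *
f=lambda i:(i[...,0]-i[...,2]>30)&(i[...,1]>.58*i[...,0])
fitpts('fine',drum,(394,140,40,40),(330,312,58,58),f,[.65,-.3,0])
c,s=np.cos(-.149),np.sin(-.149);R=np.array([[c,-s,0],[s,c,0],[0,0,1]])
cor=lambda z:np.array([[x,y,z] for x,y in((.013,.008),(.013,-.008),(-.013,-.008),(-.013,.008))])@R.T+[.554,-.024,.045]
for z in(.055,.017):
    print(z,'m1',((pr(T,cor(z))-[256,150]+.5)*6-.5).round().tolist(),'m2',((pr(S,cor(z))-[225,190]+.5)*7-.5).round().tolist())
E
```

```text
fine [ 0.6501 -0.2741  0.0012] [ 0.12 -0.54 -0.27  0.04] areas 789.03125 770.911115755327 1310.5 1249.7968916441314
0.055 m1 [[207.0, 241.0], [257.0, 248.0], [245.0, 328.0], [195.0, 321.0]] m2 [[401.0, 83.0], [402.0, 127.0], [304.0, 128.0], [303.0, 83.0]]
0.017 m1 [[203.0, 267.0], [252.0, 274.0], [240.0, 351.0], [192.0, 343.0]] m2 [[398.0, 177.0], [400.0, 221.0], [304.0, 222.0], [304.0, 178.0]]
```

The crops give these pixel positions:
- **m1 (6×):** deck corners at (94,32), (422,78), (358,552) and (20,500), with the red block centred near (225,291).
- **m3/m4:** clean rims for the pan, the fine sieve and the coarse sieve.

The fitted positions are:

| Item | x (m) | y (m) | yaw (rad) |
|---|---|---|---|
| Shaker | 0.562 | -0.025 | -0.149 |
| Dog | 0.553 | -0.0235 | – |
| Pan | 0.602 | 0.249 | – |
| Fine sieve | 0.650 | -0.2745 | – |
| Coarse sieve | 0.466 | -0.333 | – |
| Tray | 0.461 | 0.316 | – |

First I turn the wrist to the shaker's yaw.

>>> {"op": "jog_arm", "data": {
  "dr": [
    [0,0,0.9],
    [0,0,0.9],
    [0,0,0.9],
    [0,0,0.9],
    [0,0,0.9],
    [0,0,0.9],
    [0,0,0.9],
    [0,0,0.9],
    [0,0,0],
    [0,0,0]
  ],
  "translation": [
    [0,0,0],
    [0,0,0],
    [0,0,0],
    [0,0,0],
    [0,0,0],
    [0,0,0],
    [0,0,0],
    [0,0,0],
    [0,0,0],
    [0,0,0]
  ],
  "jaw": [1,1,1,1,1,1,1,1,1,1],
  "squeeze": 30
}}

```text
clock: 1.1
position: [0.2165, -0.5862, 0.231]
ee_rot: [0.997, -0.073, -0.0, -0.0]
ft_force: [-0.7, -0.1, -0.8]
grip_width: 0.998
grasp_force: 0.0
```

```bash
cat > go.py <<'E'
import sys
from h import *
from scipy.spatial.transform import Rotation as Ro
# go.py x y z : total shift in tool units from measured pose; turn needed to straight-down yaw -8.55deg
o=manip.get_obs(); R=Ro.from_quat(o['ee_rot'])
if len(sys.argv)>3:
    d=R.inv().apply(np.array([float(v) for v in sys.argv[1:4]])-o['position'])/.025
    print('units',d.round(3))
want=Ro.from_matrix(np.c_[[np.cos(-.149),np.sin(-.149),0],[np.sin(-.149),-np.cos(-.149),0],[0,0,-1]])
print('turn',((R.inv()*want).as_rotvec()/np.radians(4)).round(3),'pos',o['position'].round(4),'q7',o['joint_pos'][6].round(2),'t',o['clock'],'w',round(o['grip_width'],3),'g',round(o['grasp_force'],1),'F',o['ft_force'].round(1))
E
python3 go.py 0.5525 -0.0235 0.2
```

```text
units [ 10.    -24.231   1.247]
turn [-0.005  0.004  0.03 ] pos [ 0.2165 -0.5862  0.231 ] q7 -0.57 t 1.1 w 0.998 g 0.0 F [-0.7 -0.1 -0.8]
```

>>> {"op": "jog_arm", "data": {
  "dr": [
    [0,0,0],
    [0,0,0],
    [0,0,0],
    [0,0,0],
    [0,0,0],
    [0,0,0],
    [0,0,0],
    [0,0,0],
    [0,0,0],
    [0,0,0]
  ],
  "translation": [
    [0.4,-0.97,0],
    [0.4,-0.97,0],
    [0.4,-0.97,0],
    [0.4,-0.97,0],
    [0.4,-0.97,0],
    [0.4,-0.97,0],
    [0.4,-0.97,0],
    [0.4,-0.97,0],
    [0.4,-0.97,0],
    [0.4,-0.97,0]
  ],
  "jaw": [1,1,1,1,1,1,1,1,1,1]
}}

```text
clock: 2.1
position: [0.3518, -0.3603, 0.2314]
ee_rot: [0.997, -0.073, 0.0, 0.0]
ft_force: [-0.3, 0.4, -0.2]
grip_width: 1.003
grasp_force: 0.0
```

>>> {"op": "jog_arm", "data": {
  "dr": [
    [0,0,0],
    [0,0,0],
    [0,0,0],
    [0,0,0],
    [0,0,0],
    [0,0,0],
    [0,0,0],
    [0,0,0],
    [0,0,0],
    [0,0,0]
  ],
  "translation": [
    [0.4,-0.97,0],
    [0.4,-0.97,0],
    [0.4,-0.97,0],
    [0.4,-0.97,0],
    [0.4,-0.97,0],
    [0.4,-0.97,0],
    [0.4,-0.97,0],
    [0.4,-0.97,0],
    [0.4,-0.97,0],
    [0.4,-0.97,0]
  ],
  "jaw": [1,1,1,1,1,1,1,1,1,1]
}}

```text
clock: 3.1
position: [0.4866, -0.1354, 0.2314]
ee_rot: [0.997, -0.074, 0.0, 0.0]
ft_force: [-0.2, 0.3, -0.0]
grip_width: 1.002
grasp_force: 0.0
```

>>> {"op": "jog_arm", "data": {
  "dr": [
    [0,0,0],
    [0,0,0],
    [0,0,0],
    [0,0,0],
    [0,0,0],
    [0,0,0],
    [0,0,0],
    [0,0,0]
  ],
  "translation": [
    [0.4,-0.97,0.2],
    [0.4,-0.97,0.2],
    [0.4,-0.97,0.2],
    [0.4,-0.97,0.2],
    [0.4,-0.95,0.2],
    [0,0,0.2],
    [0,0,0],
    [0,0,0]
  ],
  "jaw": [1,1,0.8,0.7,0.6,0.6,0.6,0.6]
}}

```text
clock: 3.9
position: [0.5533, -0.0255, 0.2013]
ee_rot: [0.997, -0.075, -0.0, 0.0]
ft_force: [0.2, -1.1, -0.6]
grip_width: 0.594
grasp_force: 0.0
```

```bash
python3 go.py 0.5525 -0.0235 0.068
```

```text
units [-0.042 -0.076  5.332]
turn [ 0.009  0.004 -0.006] pos [ 0.5533 -0.0255  0.2013] q7 -1.85 t 3.9 w 0.594 g 0.0 F [ 0.2 -1.1 -0.6]
```

>>> {"op": "jog_arm", "data": {
  "dr": [
    [0,0,0],
    [0,0,0],
    [0,0,0],
    [0,0,0],
    [0,0,0],
    [0,0,0],
    [0,0,0],
    [0,0,0],
    [0,0,0],
    [0,0,0]
  ],
  "translation": [
    [-0.04,-0.08,0.7],
    [0,0,0.7],
    [0,0,0.7],
    [0,0,0.7],
    [0,0,0.7],
    [0,0,0.7],
    [0,0,0.6],
    [0,0,0.5],
    [0,0,0],
    [0,0,0]
  ],
  "jaw": [0.6,0.6,0.6,0.6,0.6,0.6,0.6,0.6,0.6,0.6]
}}

```text
clock: 4.9
position: [0.5531, -0.0223, 0.0691]
ee_rot: [0.997, -0.074, 0.0, 0.0]
ft_force: [0.5, 0.9, 1.0]
grip_width: 0.602
grasp_force: 0.0
```

>>> {"op": "jog_arm", "data": {
  "dr": [
    [0,0,0],
    [0,0,0],
    [0,0,0],
    [0,0,0],
    [0,0,0],
    [0,0,0],
    [0,0,0],
    [0,0,0]
  ],
  "translation": [
    [0,0,0],
    [0,0,0],
    [0,0,0],
    [0,0,0],
    [0,0,0],
    [0,0,0],
    [0,0,0],
    [0,0,0]
  ],
  "jaw": [0.4,0.3,0.2,0.1,0,0,0,0]
}}

```text
clock: 5.7
position: [0.5532, -0.0225, 0.0693]
ee_rot: [0.997, -0.074, 0.0, 0.0]
ft_force: [-1.3, -2.1, 4.9]
grip_width: 0.182
grasp_force: 34.1
```

```bash
python3 - <<'E'
from h import *
shot('side','s1'); shot('top','t1')
a=load('s1')['color'][170:280,205:345,::-1]; b=load('t1')['color'][140:250,240:340,::-1]
cv2.imwrite('pics/g1.png',np.hstack([cv2.resize(a,None,fx=3.2,fy=3.2),cv2.resize(b,None,fx=3.2,fy=3.2)]))
E
python3 go.py 0.506 -0.0165 0.068
```

```text
units [-1.905  0.042  0.05 ]
turn [ 0.006 -0.011 -0.002] pos [ 0.5532 -0.0225  0.0693] q7 -1.92 t 5.8 w 0.181 g 34.1 F [-0.4 -0.9  6. ]
```

View pics/g1.png

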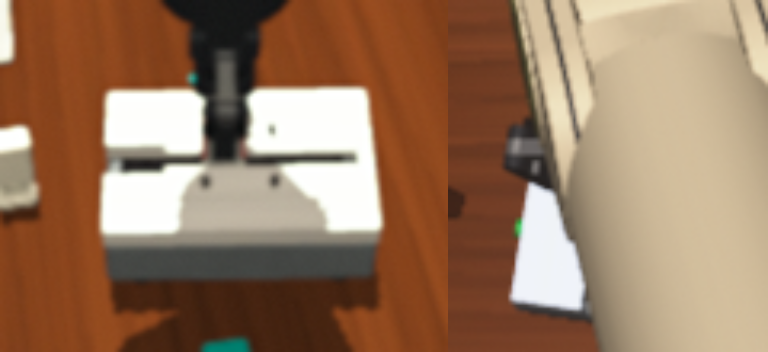

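The side crop shows the fingers closed on the red block, with the slot clear toward −x at about (130,165). The grip is 15.4 mm wide, as expected. Now I slide the dog 56 mm toward the open end.

>>> {"op": "jog_arm", "data": {
  "dr": [
    [0,0,0],
    [0,0,0],
    [0,0,0],
    [0,0,0],
    [0,0,0],
    [0,0,0],
    [0,0,0],
    [0,0,0],
    [0,0,0]
  ],
  "translation": [
    [-0.3,0,0],
    [-0.3,0,0],
    [-0.3,0,0],
    [-0.3,0,0],
    [-0.3,0,0],
    [-0.3,0,0],
    [-0.3,0,0],
    [-0.2,0,0],
    [0,0,0]
  ],
  "jaw": [0,0,0,0,0,0,0,0,0]
}}

```text
clock: 6.7
position: [0.4955, -0.0134, 0.0692]
ee_rot: [0.997, -0.074, 0.0, 0.0]
ft_force: [0.5, -1.3, 9.3]
grip_width: 0.185
grasp_force: 34.8
```

```bash
python3 go.py 0.461 0.316 0.15
```

```text
units [ -3.312 -12.826  -3.235]
turn [ 0.003 -0.007  0.007] pos [ 0.4955 -0.0134  0.0692] q7 -1.91 t 6.7 w 0.185 g 34.8 F [ 0.5 -1.3  9.3]
```

>>> {"op": "jog_arm", "data": {
  "dr": [
    [0,0,0],
    [0,0,0],
    [0,0,0],
    [0,0,0],
    [0,0,0]
  ],
  "translation": [
    [0,0,-0.2],
    [0,0,-0.2],
    [0,0,-0.2],
    [0,0,-0.2],
    [0,0,0]
  ],
  "jaw": [0,0,0,0,0]
}}

```text
clock: 7.2
position: [0.4964, -0.0136, 0.0895]
ee_rot: [0.997, -0.074, 0.0, 0.0]
ft_force: [0.3, 1.1, -1.4]
grip_width: 0.188
grasp_force: 33.2
```

```bash
python3 go.py 0.461 0.316 0.15
```

```text
units [ -3.351 -12.829  -2.424]
turn [-0.    -0.012  0.003] pos [ 0.4964 -0.0136  0.0895] q7 -1.89 t 7.2 w 0.188 g 33.2 F [ 0.3  1.1 -1.4]
```

Force is about −1.4 N, the dog's weight, so it is free. Now I lift it and carry it to the tray.

>>> {"op": "jog_arm", "data": {
  "dr": [
    [0,0,0],
    [0,0,0],
    [0,0,0],
    [0,0,0],
    [0,0,0],
    [0,0,0],
    [0,0,0],
    [0,0,0],
    [0,0,0],
    [0,0,0]
  ],
  "translation": [
    [0,0,-0.8],
    [0,0,-0.8],
    [0,0,-0.8],
    [-0.2,-0.8,0],
    [-0.2,-0.8,0],
    [-0.2,-0.8,0],
    [-0.2,-0.8,0],
    [-0.2,-0.8,0],
    [-0.2,-0.8,0],
    [-0.2,-0.8,0]
  ],
  "jaw": [0,0,0,0,0,0,0,0,0,0]
}}

```text
clock: 8.2
position: [0.4819, 0.1307, 0.1486]
ee_rot: [0.997, -0.074, -0.0, 0.0]
ft_force: [-0.0, 0.9, -1.9]
grip_width: 0.183
grasp_force: 33.3
```

>>> {"op": "jog_arm", "data": {
  "dr": [
    [0,0,0],
    [0,0,0],
    [0,0,0],
    [0,0,0],
    [0,0,0],
    [0,0,0],
    [0,0,0],
    [0,0,0],
    [0,0,0],
    [0,0,0]
  ],
  "translation": [
    [-0.25,-0.9,0],
    [-0.25,-0.9,0],
    [-0.25,-0.9,0],
    [-0.25,-0.9,0],
    [-0.25,-0.9,0],
    [-0.25,-0.9,0],
    [-0.25,-0.9,0],
    [-0.2,-0.9,0],
    [0,0,0],
    [0,0,0]
  ],
  "jaw": [0,0,0,0,0,0,0,0,0,0]
}}

```text
clock: 9.2
position: [0.4604, 0.3153, 0.1484]
ee_rot: [0.997, -0.074, -0.0, 0.0]
ft_force: [-0.8, 0.2, -1.7]
grip_width: 0.18
grasp_force: 33.3
```

```bash
python3 go.py 0.461 0.316 0.03
```

```text
units [ 0.025 -0.034  4.736]
turn [0.008 0.009 0.017] pos [0.4604 0.3153 0.1484] q7 -2.57 t 9.2 w 0.18 g 33.3 F [-0.8  0.2 -1.7]
```

q7 is close to its limit at −2.57, so I turn the wrist back 24° before lowering.

>>> {"op": "jog_arm", "data": {
  "dr": [
    [0,0,-1],
    [0,0,-1],
    [0,0,-1],
    [0,0,-1],
    [0,0,-1],
    [0,0,-1],
    [0,0,0],
    [0,0,0],
    [0,0,0],
    [0,0,0]
  ],
  "translation": [
    [0,0,0],
    [0,0,0.5],
    [0,0,0.5],
    [0,0,0.6],
    [0,0,0.6],
    [0,0,0.6],
    [0,0,0.6],
    [0,0,0.6],
    [0,0,0.4],
    [0,0,0]
  ],
  "jaw": [0,0,0,0,0,0,0,0,0,0]
}}

```text
clock: 10.2
position: [0.46, 0.3144, 0.0373]
ee_rot: [0.991, 0.134, -0.001, 0.001]
ft_force: [-1.0, -0.0, -0.5]
grip_width: 0.181
grasp_force: 33.2
```

>>> {"op": "jog_arm", "data": {
  "dr": [
    [0,0,0],
    [0,0,0],
    [0,0,0],
    [0,0,0]
  ],
  "translation": [
    [0,0,0.1],
    [0,0,0.1],
    [0,0,0.05],
    [0,0,0]
  ],
  "jaw": [0,0,0,0]
}}

```text
clock: 10.6
position: [0.4608, 0.3152, 0.0327]
ee_rot: [0.991, 0.135, 0.0, 0.0]
ft_force: [-0.3, -0.7, -1.4]
grip_width: 0.184
grasp_force: 33.2
```

>>> {"op": "jog_arm", "data": {
  "dr": [
    [0,0,0],
    [0,0,0],
    [0,0,0],
    [0,0,0]
  ],
  "translation": [
    [0,0,0.08],
    [0,0,0.08],
    [0,0,0.02],
    [0,0,0]
  ],
  "jaw": [0,0,0,0]
}}

```text
clock: 11.0
position: [0.4608, 0.3152, 0.0283]
ee_rot: [0.991, 0.135, 0.0, 0.0]
ft_force: [-1.2, -0.8, 2.3]
grip_width: 0.181
grasp_force: 33.8
```

>>> {"op": "jog_arm", "data": {
  "dr": [
    [0,0,0],
    [0,0,0],
    [0,0,0],
    [0,0,0],
    [0,0,0],
    [0,0,0]
  ],
  "translation": [
    [0,0,0],
    [0,0,0],
    [0,0,0],
    [0,0,0],
    [0,0,0],
    [0,0,0]
  ],
  "jaw": [0.25,0.3,0.4,0.5,0.55,0.55]
}}

```text
clock: 11.6
position: [0.4607, 0.3152, 0.028]
ee_rot: [0.991, 0.135, 0.0, 0.0]
ft_force: [-0.6, 0.5, 0.3]
grip_width: 0.552
grasp_force: 0.0
```

>>> {"op": "jog_arm", "data": {
  "dr": [
    [0,0,0],
    [0,0,0],
    [0,0,0],
    [0,0,0],
    [0,0,0],
    [0,0,0],
    [0,0,0]
  ],
  "translation": [
    [0,0,-0.3],
    [0,0,-0.8],
    [0,0,-1],
    [0,0,-1],
    [0,0,-1],
    [0,0,-0.5],
    [0,0,0]
  ],
  "jaw": [0.55,0.55,0.6,0.8,1,1,1]
}}

```text
clock: 12.3
position: [0.4615, 0.3158, 0.1448]
ee_rot: [0.991, 0.135, 0.002, -0.0]
ft_force: [-0.2, 0.5, 0.2]
grip_width: 0.999
grasp_force: 0.0
```

```bash
python3 go.py 0.602 0.249 0.14; python3 - <<'E'
from h import *
shot('side','s2')
a=load('s2')['color'][90:240,150:350,::-1]
cv2.imwrite('pics/g2.png',cv2.resize(a,None,fx=3.6,fy=3.6,interpolation=cv2.INTER_CUBIC))
E
```

```text
units [4.702 4.074 0.206]
turn [-0.016 -0.043  6.001] pos [0.4615 0.3158 0.1448] q7 -2.18 t 12.3 w 0.999 g 0.0 F [-0.2  0.5  0.2]
```

View pics/g2.png

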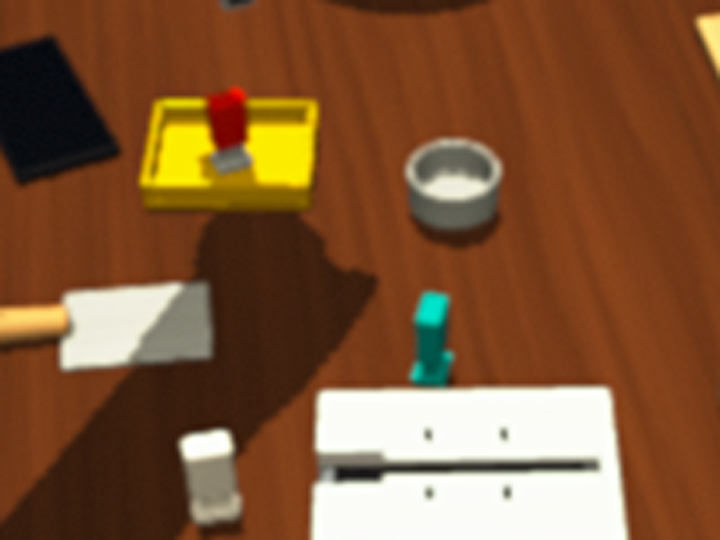

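The dog stands upright inside the tray at (230,130). The pan is at (453,185) and all four seat pins are visible at (428,434), (504,434), (429,492) and (507,492). Next is the pan.

```bash
python3 - <<'E'
from fit import *
p=nat([(428,434),(504,434),(429,492),(507,492)],3.6,150,90); w=np.array([atz(S,*q,.061) for q in p]); print(w.mean(0),w.round(4).tolist())
E
```

```text
[ 0.56271503 -0.02479332  0.061     ] [[0.5455, -0.0012, 0.061], [0.586, -0.0079, 0.061], [0.5395, -0.0417, 0.061], [0.5799, -0.0483, 0.061]]
```

>>> {"op": "jog_arm", "data": {
  "dr": [
    [0,0,0],
    [0,0,0],
    [0,0,0],
    [0,0,0],
    [0,0,0],
    [0,0,0],
    [0,0,0],
    [0,0,0],
    [0,0,0],
    [0,0,0]
  ],
  "translation": [
    [0.78,0.68,0],
    [0.78,0.68,0],
    [0.78,0.68,0],
    [0.78,0.68,0],
    [0.78,0.68,0],
    [0.8,0.67,0],
    [0,0,0.8],
    [0,0,0.8],
    [0,0,0],
    [0,0,0]
  ],
  "jaw": [1,1,1,1,1,1,1,1,1,1]
}}

```text
clock: 13.35
position: [0.6004, 0.2484, 0.1021]
ee_rot: [0.991, 0.135, -0.001, 0.0]
ft_force: [0.5, 0.6, 0.7]
grip_width: 1.003
grasp_force: 0.0
```

```bash
python3 go.py 0.602 0.249 0.003
```

```text
units [ 0.076 -0.007  3.963]
turn [0.008 0.029 6.008] pos [0.6004 0.2484 0.1021] q7 -2.01 t 13.35 w 1.003 g 0.0 F [0.5 0.6 0.7]
```

>>> {"op": "jog_arm", "data": {
  "dr": [
    [0,0,0],
    [0,0,0],
    [0,0,0],
    [0,0,0],
    [0,0,0],
    [0,0,0],
    [0,0,0],
    [0,0,0]
  ],
  "translation": [
    [0.08,0,0.6],
    [0,0,0.6],
    [0,0,0.6],
    [0,0,0.6],
    [0,0,0.6],
    [0,0,0.5],
    [0,0,0.4],
    [0,0,0]
  ],
  "jaw": [1,1,1,1,1,1,1,1]
}}

```text
clock: 14.15
position: [0.6022, 0.2486, 0.0038]
ee_rot: [0.991, 0.135, -0.001, 0.0]
ft_force: [0.9, 0.5, -0.2]
grip_width: 1.002
grasp_force: 0.0
```

>>> {"op": "jog_arm", "data": {
  "dr": [
    [0,0,0],
    [0,0,0],
    [0,0,0],
    [0,0,0],
    [0,0,0],
    [0,0,0]
  ],
  "translation": [
    [0,0,0],
    [0,0,0],
    [0,0,0],
    [0,0,0],
    [0,0,0],
    [0,0,0]
  ],
  "jaw": [0.85,0.75,0.7,0.6,0.6,0.6]
}}

```text
clock: 14.75
position: [0.6036, 0.2493, 0.0067]
ee_rot: [0.991, 0.135, 0.001, -0.0]
ft_force: [-0.8, -1.3, 5.5]
grip_width: 0.698
grasp_force: 31.2
```

>>> {"op": "jog_arm", "data": {
  "dr": [
    [0,0,0],
    [0,0,0],
    [0,0,0],
    [0,0,0],
    [0,0,0]
  ],
  "translation": [
    [0,0,-0.3],
    [0,0,-0.5],
    [0,0,-0.8],
    [0,0,-0.8],
    [0,0,0]
  ],
  "jaw": [0.5,0.5,0.5,0.5,0.5]
}}

```text
clock: 15.25
position: [0.6047, 0.2501, 0.0695]
ee_rot: [0.991, 0.135, 0.003, -0.001]
ft_force: [0.6, -0.1, -1.6]
grip_width: 0.698
grasp_force: 32.8
```

```bash
python3 go.py 0.5623 -0.0248 0.16
```

```text
units [-4.549 10.143 -3.65 ]
turn [-0.025 -0.075  6.001] pos [0.6047 0.2501 0.0695] q7 -2.02 t 15.25 w 0.698 g 32.8 F [ 0.6 -0.1 -1.6]
```

>>> {"op": "jog_arm", "data": {
  "dr": [
    [0,0,1],
    [0,0,1],
    [0,0,1],
    [0,0,1],
    [0,0,1],
    [0,0,1],
    [0,0,0],
    [0,0,0]
  ],
  "translation": [
    [0,0,-0.6],
    [0,0,-0.6],
    [0,0,-0.6],
    [0,0,-0.6],
    [0,0,-0.6],
    [0,0,-0.6],
    [0,0,0],
    [0,0,0]
  ],
  "jaw": [0.5,0.5,0.5,0.5,0.5,0.5,0.5,0.5]
}}

```text
clock: 16.05
position: [0.6029, 0.2489, 0.155]
ee_rot: [0.997, -0.073, 0.0, 0.0]
ft_force: [0.1, -0.1, -1.5]
grip_width: 0.697
grasp_force: 32.9
```

```bash
python3 go.py 0.5623 -0.0248 0.16
```

```text
units [-5.0000e-03  1.1068e+01 -1.9500e-01]
turn [ 0.006 -0.     0.033] pos [0.6029 0.2489 0.155 ] q7 -2.37 t 16.05 w 0.697 g 32.9 F [ 0.1 -0.1 -1.5]
```

>>> {"op": "jog_arm", "data": {
  "dr": [
    [0,0,0.03],
    [0,0,0],
    [0,0,0],
    [0,0,0],
    [0,0,0],
    [0,0,0],
    [0,0,0],
    [0,0,0],
    [0,0,0],
    [0,0,0]
  ],
  "translation": [
    [0,0.9,0],
    [0,0.9,0],
    [0,0.9,0],
    [0,0.9,0],
    [0,0.9,0],
    [0,0.9,0],
    [0,0.9,0],
    [0,0.9,0],
    [0,0.9,0],
    [0,0.9,0]
  ],
  "jaw": [0.5,0.5,0.5,0.5,0.5,0.5,0.5,0.5,0.5,0.5]
}}

```text
clock: 17.05
position: [0.5683, 0.0254, 0.1542]
ee_rot: [0.997, -0.074, -0.001, 0.0]
ft_force: [0.1, -0.1, -1.4]
grip_width: 0.698
grasp_force: 33.0
```

>>> {"op": "jog_arm", "data": {
  "dr": [
    [0,0,0],
    [0,0,0],
    [0,0,0],
    [0,0,0],
    [0,0,0],
    [0,0,0],
    [0,0,0]
  ],
  "translation": [
    [0,0.9,0],
    [0,0.8,0],
    [0,0.37,0.5],
    [0,0,0.5],
    [0,0,0.5],
    [0,0,0.5],
    [0,0,0]
  ],
  "jaw": [0.5,0.5,0.5,0.5,0.5,0.5,0.5]
}}

```text
clock: 17.75
position: [0.5601, -0.0234, 0.103]
ee_rot: [0.997, -0.074, -0.002, -0.0]
ft_force: [-0.4, 0.5, -1.5]
grip_width: 0.701
grasp_force: 33.0
```

```bash
python3 go.py 0.5623 -0.0248 0.067; python3 - <<'E'
from h import *
shot('side','s3')
a=load('s3')['color'][170:270,210:350,::-1]
cv2.imwrite('pics/g3.png',cv2.resize(a,None,fx=5,fy=5,interpolation=cv2.INTER_CUBIC))
E
```

```text
units [0.099 0.043 1.44 ]
turn [-0.003  0.054 -0.   ] pos [ 0.5601 -0.0234  0.103 ] q7 -1.91 t 17.75 w 0.701 g 33.0 F [-0.4  0.5 -1.5]
```

View pics/g3.png

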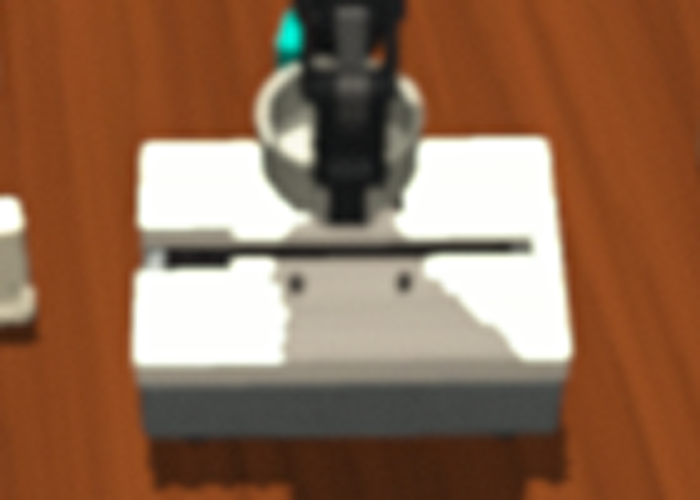

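The pan hangs upright over the seat. Its rim spans columns 254 to 424, and the near pins are at (296,283) and (404,281).

```bash
python3 - <<'E'
from fit import *
rim=np.c_[.03*np.cos(a),.03*np.sin(a),0*a+.130]
for x in(.558,.5601,.562):
    p=pr(S,rim+[x,-.0234,0]); print(x,((p.min(0)-[210,170]+.5)*5-.5).round(1),((p.max(0)-[210,170]+.5)*5-.5).round(1))
E
```

```text
0.558 [255.1  58.2] [420.6 177.2]
0.5601 [260.8  57.6] [426.3 176.5]
0.562 [266.  57.] [431.4 175.8]
```

>>> {"op": "jog_arm", "data": {
  "dr": [
    [0,0.05,0],
    [0,0,0],
    [0,0,0],
    [0,0,0],
    [0,0,0],
    [0,0,0],
    [0,0,0]
  ],
  "translation": [
    [0.13,0.04,0],
    [0,0,0.3],
    [0,0,0.3],
    [0,0,0.3],
    [0,0,0.3],
    [0,0,0.14],
    [0,0,0]
  ],
  "jaw": [0.5,0.5,0.5,0.5,0.5,0.5,0.5]
}}

```text
clock: 18.5
position: [0.5642, -0.0261, 0.0713]
ee_rot: [0.997, -0.075, 0.001, 0.0]
ft_force: [0.3, -0.3, 0.0]
grip_width: 0.698
grasp_force: 33.0
```

```bash
python3 go.py 0.5635 -0.0248 0.065
```

```text
units [-0.036 -0.046  0.253]
turn [ 0.001 -0.034 -0.027] pos [ 0.5642 -0.0261  0.0713] q7 -1.93 t 18.5 w 0.698 g 33.0 F [ 0.3 -0.3  0. ]
```

>>> {"op": "jog_arm", "data": {
  "dr": [
    [0,0,0],
    [0,0,0],
    [0,0,0],
    [0,0,0]
  ],
  "translation": [
    [-0.02,0,0.1],
    [0,0,0.08],
    [0,0,0],
    [0,0,0]
  ],
  "jaw": [0.5,0.5,0.5,0.5]
}}

```text
clock: 18.9
position: [0.5642, -0.0261, 0.0676]
ee_rot: [0.997, -0.075, 0.002, 0.0]
ft_force: [-0.5, 0.5, -1.4]
grip_width: 0.699
grasp_force: 33.0
```

>>> {"op": "jog_arm", "data": {
  "dr": [
    [0,0,0],
    [0,0,0],
    [0,0,0],
    [0,0,0]
  ],
  "translation": [
    [0,0,0.08],
    [0,0,0.05],
    [0,0,0],
    [0,0,0]
  ],
  "jaw": [0.5,0.5,0.5,0.5]
}}

```text
clock: 19.3
position: [0.5644, -0.0261, 0.0647]
ee_rot: [0.997, -0.075, 0.002, 0.0]
ft_force: [-2.6, 0.1, 5.8]
grip_width: 0.695
grasp_force: 33.4
```

>>> {"op": "jog_arm", "data": {
  "dr": [
    [0,0,0],
    [0,0,0],
    [0,0,0],
    [0,0,0],
    [0,0,0],
    [0,0,0],
    [0,0,0]
  ],
  "translation": [
    [0,0,0],
    [0,0,0],
    [0,0,0],
    [0,0,0],
    [0,0,0],
    [0,0,0],
    [0,0,0]
  ],
  "jaw": [0.72,0.75,0.8,0.9,1,1,1]
}}

```text
clock: 20.0
position: [0.5642, -0.026, 0.0643]
ee_rot: [0.997, -0.075, 0.002, 0.0]
ft_force: [0.2, 0.2, -0.0]
grip_width: 0.997
grasp_force: 0.0
```

>>> {"op": "jog_arm", "data": {
  "dr": [
    [0,0,0],
    [0,0,0],
    [0,0,0],
    [0,0,0],
    [0,0,0],
    [0,0,0]
  ],
  "translation": [
    [0,0,-0.4],
    [0,0,-0.8],
    [0,0,-1],
    [0,0,-1],
    [0,0,-0.8],
    [0,0,0]
  ],
  "jaw": [1,1,1,1,1,1]
}}

```text
clock: 20.6
position: [0.5655, -0.0258, 0.1681]
ee_rot: [0.997, -0.075, 0.004, 0.0]
ft_force: [1.0, -0.5, 0.0]
grip_width: 1.001
grasp_force: 0.0
```

```bash
python3 go.py 0.6502 -0.2745 0.16
```

```text
units [4.842 9.327 0.364]
turn [-0.003 -0.128 -0.027] pos [ 0.5655 -0.0258  0.1681] q7 -1.88 t 20.6 w 1.001 g 0.0 F [ 1.  -0.5  0. ]
```

>>> {"op": "jog_arm", "data": {
  "dr": [
    [0,-0.1,0],
    [0,0,0],
    [0,0,0],
    [0,0,0],
    [0,0,0],
    [0,0,0],
    [0,0,0],
    [0,0,0],
    [0,0,0],
    [0,0,0]
  ],
  "translation": [
    [0.48,0.93,0],
    [0.48,0.93,0],
    [0.48,0.93,0],
    [0.48,0.93,0],
    [0.48,0.93,0],
    [0.48,0.93,0],
    [0.48,0.93,0],
    [0.48,0.93,0],
    [0.48,0.93,0],
    [0.48,0.93,0]
  ],
  "jaw": [1,1,1,1,1,1,1,1,1,1]
}}

```text
clock: 21.6
position: [0.6475, -0.2748, 0.1635]
ee_rot: [0.997, -0.075, -0.002, -0.0]
ft_force: [-0.2, -0.5, 1.3]
grip_width: 0.999
grasp_force: 0.0
```

```bash
python3 go.py 0.6502 -0.2745 0.09; python3 - <<'E'
from h import *
shot('top','t4'); shot('side','s4')
a=load('s4')['color'][180:270,215:335,::-1]; b=load('t4')['color'][140:250,240:340,::-1]
cv2.imwrite('pics/g4.png',np.hstack([cv2.resize(b,(400,440),interpolation=cv2.INTER_CUBIC),np.vstack([cv2.resize(a,(400,300),interpolation=cv2.INTER_CUBIC),np.zeros((140,400,3),np.uint8)])]))
E
```

```text
units [ 0.118 -0.028  2.939]
turn [-0.001  0.06  -0.027] pos [ 0.6475 -0.2748  0.1635] q7 -1.52 t 21.6 w 0.999 g 0.0 F [-0.2 -0.5  1.3]
```

View pics/g4.png

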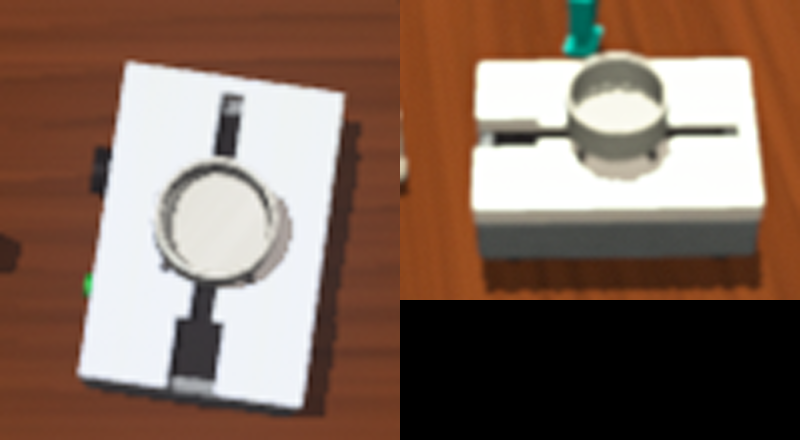

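The pan sits upright on the seat. Its rim is centred near (219,221) in the top crop and spans columns 567 to 667 in the side crop. I'll compute the offset from the seat.

```bash
python3 - <<'E'
from fit2 import *
rim=np.c_[.03*np.cos(a),.03*np.sin(a),0*a+.092]
o=n4(154,156,284,286,4,240,140)
s=LS(lambda q:(lambda p:np.r_[p.min(0),p.max(0)]-o)(pr(T,rim+[*q,0])),[.56,-.02]); print('top',s.x,s.fun)
w=np.array([atz(T,*p,.058) for p in nat([(127,61),(345,93),(304,409),(78,377)],4,240,140)]); print('deck',w.mean(0))
e=nat([(167,53),(267,130)],10/3,215,180)
s=LS(lambda q:(lambda p:np.array([p.min(0)[0]-e[0,0],p.max(0)[0]-e[1,0],p.min(0)[1]-e[0,1]]))(pr(S,rim+[*q,0])),[.56,-.02]); print('side',s.x,s.fun)
E
```

```text
top [ 0.55993374 -0.02647488] [ 0.57225615  0.93835235 -0.57269726 -0.91247497]
deck [ 0.56122832 -0.02514675  0.058     ]
side [ 0.56310564 -0.0244291 ] [-1.04278888  1.04318882 -0.06738006]
```

The pan is within about 2 mm of the seat centre. Next I grasp the fine sieve.

>>> {"op": "jog_arm", "data": {
  "dr": [
    [0,0,-0.03],
    [0,0,0],
    [0,0,0],
    [0,0,0],
    [0,0,0],
    [0,0,0],
    [0,0,0],
    [0,0,0],
    [0,0,0],
    [0,0,0]
  ],
  "translation": [
    [0.08,-0.03,0.5],
    [0,0,0.8],
    [0,0,0.8],
    [0,0,0.8],
    [0,0,0.8],
    [0,0,0.8],
    [0,0,0.8],
    [0,0,0.5],
    [0,0,0.3],
    [0,0,0]
  ],
  "jaw": [1,1,1,1,1,1,1,1,1,1]
}}

```text
clock: 22.7
position: [0.6486, -0.2725, 0.0104]
ee_rot: [0.997, -0.074, -0.002, -0.0]
ft_force: [-0.8, 0.0, -0.3]
grip_width: 1.0
grasp_force: 0.0
```

```bash
python3 go.py 0.6502 -0.2745 0.01
```

```text
units [0.077 0.069 0.017]
turn [-0.009  0.071  0.012] pos [ 0.6486 -0.2725  0.0104] q7 -1.56 t 22.7 w 1.0 g 0.0 F [-0.8  0.  -0.3]
```

>>> {"op": "jog_arm", "data": {
  "dr": [
    [0,0.07,0],
    [0,0,0],
    [0,0,0],
    [0,0,0],
    [0,0,0],
    [0,0,0],
    [0,0,0],
    [0,0,0]
  ],
  "translation": [
    [0.08,0.07,0],
    [0,0,0],
    [0,0,0],
    [0,0,0],
    [0,0,0],
    [0,0,0],
    [0,0,0],
    [0,0,0]
  ],
  "jaw": [1,0.9,0.8,0.75,0.7,0.6,0.5,0.5]
}}

```text
clock: 23.5
position: [0.6511, -0.2754, 0.0124]
ee_rot: [0.997, -0.074, 0.001, 0.0]
ft_force: [-2.9, 0.3, 5.8]
grip_width: 0.697
grasp_force: 31.2
```

```bash
python3 go.py 0.5635 -0.0258 0.17
```

```text
units [-4.93  -9.354 -6.318]
turn [ 0.004 -0.03   0.003] pos [ 0.6511 -0.2754  0.0124] q7 -1.56 t 23.5 w 0.697 g 31.2 F [-2.9  0.3  5.8]
```

>>> {"op": "jog_arm", "data": {
  "dr": [
    [0,0,0],
    [0,0,0],
    [0,0,0],
    [0,0,0],
    [0,0,0],
    [0,0,0],
    [0,0,0],
    [0,0,0],
    [0,0,0],
    [0,0,0]
  ],
  "translation": [
    [0,0,-0.3],
    [0,0,-0.5],
    [0,0,-0.7],
    [0,0,-0.7],
    [0,0,-0.7],
    [0,0,-0.7],
    [0,0,-0.7],
    [0,0,-0.7],
    [0,0,-0.7],
    [0,0,-0.5]
  ],
  "jaw": [0.5,0.5,0.5,0.5,0.5,0.5,0.5,0.5,0.5,0.5]
}}

```text
clock: 24.5
position: [0.6509, -0.2754, 0.1686]
ee_rot: [0.997, -0.074, 0.001, 0.0]
ft_force: [0.1, 0.8, -1.9]
grip_width: 0.694
grasp_force: 32.7
```

>>> {"op": "jog_arm", "data": {
  "dr": [
    [0,0,0],
    [0,0,0],
    [0,0,0],
    [0,0,0],
    [0,0,0],
    [0,0,0],
    [0,0,0],
    [0,0,0],
    [0,0,0],
    [0,0,0]
  ],
  "translation": [
    [-0.49,-0.93,0],
    [-0.49,-0.93,0],
    [-0.49,-0.93,0],
    [-0.49,-0.93,0],
    [-0.49,-0.93,0],
    [-0.49,-0.93,0],
    [-0.49,-0.93,0],
    [-0.49,-0.93,0],
    [-0.49,-0.93,0],
    [-0.49,-0.93,0]
  ],
  "jaw": [0.5,0.5,0.5,0.5,0.5,0.5,0.5,0.5,0.5,0.5]
}}

```text
clock: 25.5
position: [0.5634, -0.0262, 0.1667]
ee_rot: [0.997, -0.074, 0.001, 0.0]
ft_force: [0.5, -0.5, -1.7]
grip_width: 0.695
grasp_force: 32.7
```

>>> {"op": "jog_arm", "data": {
  "dr": [
    [0,0,0],
    [0,0,0],
    [0,0,0],
    [0,0,0]
  ],
  "translation": [
    [0,0,0.4],
    [0,0,0.4],
    [0,0,0],
    [0,0,0]
  ],
  "jaw": [0.5,0.5,0.5,0.5]
}}

```text
clock: 25.9
position: [0.5639, -0.0284, 0.1459]
ee_rot: [0.997, -0.075, 0.0, 0.0]
ft_force: [-0.1, 0.2, -1.7]
grip_width: 0.697
grasp_force: 32.8
```

```bash
python3 go.py 0.5635 -0.0258 0.12; python3 - <<'E'
from h import *
shot('side','s5')
a=load('s5')['color'][160:260,210:350,::-1]
cv2.imwrite('pics/g5.png',cv2.resize(a,None,fx=5,fy=5,interpolation=cv2.INTER_CUBIC))
E
```

```text
units [-0.032 -0.099  1.037]
turn [ 0.003 -0.008 -0.02 ] pos [ 0.5639 -0.0284  0.1459] q7 -1.88 t 25.9 w 0.697 g 32.8 F [-0.1  0.2 -1.7]
```

View pics/g5.png

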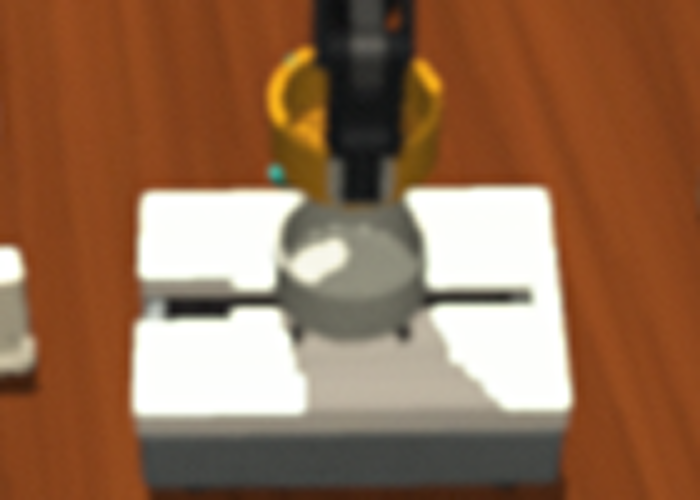

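The brass sieve hangs above the pan, with its rim at columns 266 to 443. The pan's wall is at columns 276 to 425.

```bash
python3 - <<'E'
from fit import *
def ext(x,y,z):
    p=pr(S,np.c_[.03*np.cos(a)+x,.03*np.sin(a)+y,0*a+z]); return ((p.min(0)-[210,160]+.5)*5-.5).round(1),((p.max(0)-[210,160]+.5)*5-.5).round(1)
print('fine',ext(.5639,-.0284,.1675)); print('pan',ext(.5625,-.0255,.092))
E
```

```text
fine (array([272.2,  41.4]), array([443.7, 161.4]))
pan (array([269.4, 181.6]), array([429.9, 300.3]))
```

>>> {"op": "jog_arm", "data": {
  "dr": [
    [0,0,0],
    [0,0,0],
    [0,0,0],
    [0,0,0],
    [0,0,0],
    [0,0,0],
    [0,0,0]
  ],
  "translation": [
    [0,-0.09,0.3],
    [0,0,0.4],
    [0,0,0.4],
    [0,0,0.3],
    [0,0,0.2],
    [0,0,0],
    [0,0,0]
  ],
  "jaw": [0.5,0.5,0.5,0.5,0.5,0.5,0.5]
}}

```text
clock: 26.65
position: [0.5644, -0.025, 0.1064]
ee_rot: [0.997, -0.074, 0.001, 0.0]
ft_force: [0.7, 0.7, -1.0]
grip_width: 0.699
grasp_force: 32.8
```

>>> {"op": "jog_arm", "data": {
  "dr": [
    [0,0,0],
    [0,0,0],
    [0,0,0],
    [0,0,0]
  ],
  "translation": [
    [0,0,0.1],
    [0,0,0.1],
    [0,0,0],
    [0,0,0]
  ],
  "jaw": [0.5,0.5,0.5,0.5]
}}

```text
clock: 27.05
position: [0.5643, -0.0251, 0.1013]
ee_rot: [0.997, -0.074, 0.001, 0.0]
ft_force: [-0.4, 0.4, -1.3]
grip_width: 0.696
grasp_force: 32.8
```

>>> {"op": "jog_arm", "data": {
  "dr": [
    [0,0,0],
    [0,0,0],
    [0,0,0],
    [0,0,0]
  ],
  "translation": [
    [0,0.02,0.08],
    [0,0,0.08],
    [0,0,0.02],
    [0,0,0]
  ],
  "jaw": [0.5,0.5,0.5,0.5]
}}

```text
clock: 27.45
position: [0.5641, -0.0255, 0.0966]
ee_rot: [0.997, -0.074, 0.001, 0.0]
ft_force: [0.5, -0.6, -0.7]
grip_width: 0.699
grasp_force: 32.8
```

>>> {"op": "jog_arm", "data": {
  "dr": [
    [0,0,0],
    [0,0,0],
    [0,0,0],
    [0,0,0]
  ],
  "translation": [
    [0,0,0.05],
    [0,0,0.05],
    [0,0,0],
    [0,0,0]
  ],
  "jaw": [0.5,0.5,0.5,0.5]
}}

```text
clock: 27.85
position: [0.5651, -0.0256, 0.0963]
ee_rot: [0.997, -0.074, 0.002, 0.0]
ft_force: [-6.5, -1.1, 16.7]
grip_width: 0.698
grasp_force: 34.2
```

Contact came at z 0.0963, the expected seated height. Now I release.

>>> {"op": "jog_arm", "data": {
  "dr": [
    [0,0,0],
    [0,0,0],
    [0,0,0],
    [0,0,0],
    [0,0,0],
    [0,0,0],
    [0,0,0],
    [0,0,0]
  ],
  "translation": [
    [0,0,-0.08],
    [0,0,0],
    [0,0,0],
    [0,0,0],
    [0,0,0],
    [0,0,0],
    [0,0,0],
    [0,0,0]
  ],
  "jaw": [0.5,0.72,0.75,0.8,0.9,1,1,1]
}}

```text
clock: 28.65
position: [0.5643, -0.0255, 0.0963]
ee_rot: [0.997, -0.074, 0.001, 0.0]
ft_force: [0.9, 0.1, 0.2]
grip_width: 0.997
grasp_force: 0.0
```

>>> {"op": "jog_arm", "data": {
  "dr": [
    [0,0,0],
    [0,0,0],
    [0,0,0],
    [0,0,0],
    [0,0,0],
    [0,0,0]
  ],
  "translation": [
    [0,0,-0.4],
    [0,0,-0.8],
    [0,0,-0.9],
    [0,0,-0.9],
    [0,0,0],
    [0,0,0]
  ],
  "jaw": [1,1,1,1,1,1]
}}

```text
clock: 29.25
position: [0.5644, -0.0256, 0.1721]
ee_rot: [0.997, -0.074, 0.001, 0.0]
ft_force: [-0.1, -0.0, -0.0]
grip_width: 1.001
grasp_force: 0.0
```

```bash
python3 go.py 0.4664 -0.333 0.17
```

```text
units [-2.053 12.743  0.08 ]
turn [ 0.003 -0.04   0.001] pos [ 0.5644 -0.0256  0.1721] q7 -1.88 t 29.25 w 1.001 g 0.0 F [-0.1 -0.  -0. ]
```

>>> {"op": "jog_arm", "data": {
  "dr": [
    [0,0,0],
    [0,0,0],
    [0,0,0],
    [0,0,0],
    [0,0,0],
    [0,0,0],
    [0,0,0],
    [0,0,0],
    [0,0,0],
    [0,0,0]
  ],
  "translation": [
    [-0.15,0.91,0],
    [-0.15,0.91,0],
    [-0.15,0.91,0],
    [-0.15,0.91,0],
    [-0.15,0.91,0],
    [-0.15,0.91,0],
    [-0.15,0.91,0],
    [-0.15,0.91,0],
    [-0.15,0.91,0],
    [-0.15,0.91,0]
  ],
  "jaw": [1,1,1,1,1,1,1,1,1,1]
}}

```text
clock: 30.25
position: [0.4924, -0.2456, 0.1704]
ee_rot: [0.997, -0.074, 0.0, -0.0]
ft_force: [-0.0, -0.1, -0.0]
grip_width: 1.003
grasp_force: 0.0
```

>>> {"op": "jog_arm", "data": {
  "dr": [
    [0,0,0],
    [0,0,0],
    [0,0,0],
    [0,0,0],
    [0,0,0],
    [0,0,0],
    [0,0,0],
    [0,0,0],
    [0,0,0],
    [0,0,0]
  ],
  "translation": [
    [-0.15,0.91,0],
    [-0.15,0.91,0],
    [-0.15,0.91,0],
    [-0.1,0.91,0.2],
    [0,0,0.7],
    [0,0,0.8],
    [0,0,0.8],
    [0,0,0.5],
    [0,0,0],
    [0,0,0]
  ],
  "jaw": [1,1,1,1,1,1,1,1,1,1]
}}

```text
clock: 31.25
position: [0.4664, -0.3329, 0.0965]
ee_rot: [0.997, -0.074, 0.001, 0.0]
ft_force: [0.2, -0.3, 0.3]
grip_width: 0.998
grasp_force: 0.0
```

```bash
python3 go.py 0.4664 -0.333 0.01; python3 - <<'E'
from h import *
shot('top','t6'); shot('side','s6')
a=load('s6')['color'][170:270,210:350,::-1]; b=load('t6')['color'][140:250,240:340,::-1]; c=load('s6')['color'][320:420,180:320,::-1]
z=lambda i,w,h:cv2.resize(i,(w,h),interpolation=cv2.INTER_CUBIC)
cv2.imwrite('pics/g6.png',np.hstack([z(b,400,440),np.vstack([z(a,308,220),z(c,308,220)])]))
E
```

```text
units [-0.006  0.006  3.46 ]
turn [-0.001 -0.019  0.004] pos [ 0.4664 -0.3329  0.0965] q7 -1.28 t 31.25 w 0.998 g 0.0 F [ 0.2 -0.3  0.3]
```

View pics/g6.png

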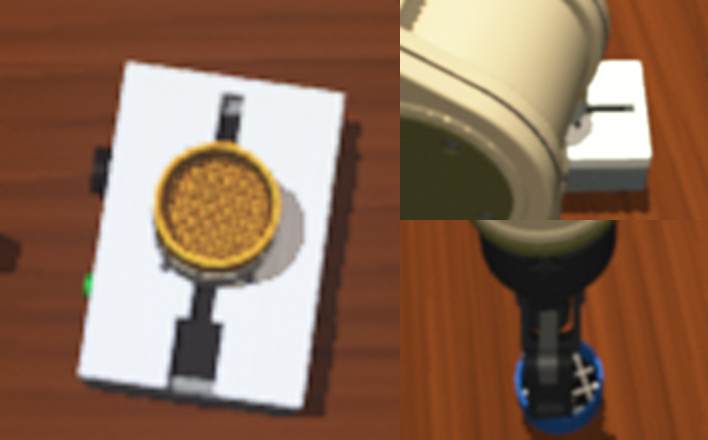

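The fine sieve is seated concentrically on the pan, with its rim at about (217,206), and the jaws straddle the blue sieve. I lower 86 mm and grip it.

>>> {"op": "jog_arm", "data": {
  "dr": [
    [0,0,0],
    [0,0,0],
    [0,0,0],
    [0,0,0],
    [0,0,0],
    [0,0,0],
    [0,0,0]
  ],
  "translation": [
    [0,0,0.6],
    [0,0,0.7],
    [0,0,0.7],
    [0,0,0.7],
    [0,0,0.5],
    [0,0,0.26],
    [0,0,0]
  ],
  "jaw": [1,1,1,1,1,1,1]
}}

```text
clock: 32.05
position: [0.4661, -0.3326, 0.0089]
ee_rot: [0.997, -0.074, 0.0, -0.0]
ft_force: [-0.3, 1.2, 0.0]
grip_width: 1.001
grasp_force: 0.0
```

>>> {"op": "jog_arm", "data": {
  "dr": [
    [0,0,0],
    [0,0,0],
    [0,0,0],
    [0,0,0],
    [0,0,0],
    [0,0,0],
    [0,0,0],
    [0,0,0]
  ],
  "translation": [
    [0,0,0],
    [0,0,0],
    [0,0,0],
    [0,0,0],
    [0,0,0],
    [0,0,0],
    [0,0,0],
    [0,0,0]
  ],
  "jaw": [0.9,0.8,0.75,0.7,0.6,0.5,0.5,0.5]
}}

```text
clock: 32.85
position: [0.4668, -0.3334, 0.0104]
ee_rot: [0.997, -0.074, 0.001, 0.0]
ft_force: [-2.0, 0.4, 5.2]
grip_width: 0.678
grasp_force: 32.7
```

>>> {"op": "jog_arm", "data": {
  "dr": [
    [0,0,0],
    [0,0,0],
    [0,0,0],
    [0,0,0],
    [0,0,0],
    [0,0,0],
    [0,0,0],
    [0,0,0],
    [0,0,0],
    [0,0,0]
  ],
  "translation": [
    [0,0,-0.3],
    [0,0,-0.6],
    [0,0,-0.9],
    [0,0,-0.9],
    [0,0,-0.9],
    [0,0,-0.9],
    [0,0,-0.9],
    [0,0,-0.9],
    [0,0,-0.7],
    [0,0,0]
  ],
  "jaw": [0.5,0.5,0.5,0.5,0.5,0.5,0.5,0.5,0.5,0.5]
}}

```text
clock: 33.85
position: [0.4674, -0.3334, 0.1883]
ee_rot: [0.997, -0.074, 0.003, 0.001]
ft_force: [1.2, 0.4, -0.9]
grip_width: 0.677
grasp_force: 32.7
```

```bash
python3 go.py 0.564 -0.0256 0.185
```

```text
units [  1.997 -12.748   0.112]
turn [ 0.033 -0.085  0.005] pos [ 0.4674 -0.3334  0.1883] q7 -1.25 t 33.85 w 0.677 g 32.7 F [ 1.2  0.4 -0.9]
```

>>> {"op": "jog_arm", "data": {
  "dr": [
    [0,0,0],
    [0,0,0],
    [0,0,0],
    [0,0,0],
    [0,0,0],
    [0,0,0],
    [0,0,0],
    [0,0,0],
    [0,0,0],
    [0,0,0]
  ],
  "translation": [
    [0.15,-0.91,0],
    [0.15,-0.91,0],
    [0.15,-0.91,0],
    [0.15,-0.91,0],
    [0.15,-0.91,0],
    [0.15,-0.91,0],
    [0.15,-0.91,0],
    [0.15,-0.91,0],
    [0.15,-0.91,0],
    [0.15,-0.91,0]
  ],
  "jaw": [0.5,0.5,0.5,0.5,0.5,0.5,0.5,0.5,0.5,0.5]
}}

```text
clock: 34.85
position: [0.5367, -0.1124, 0.1841]
ee_rot: [0.997, -0.074, 0.0, 0.0]
ft_force: [-0.2, -0.2, -1.3]
grip_width: 0.676
grasp_force: 32.7
```

>>> {"op": "jog_arm", "data": {
  "dr": [
    [0,0,0],
    [0,0,0],
    [0,0,0],
    [0,0,0],
    [0,0,0],
    [0,0,0],
    [0,0,0]
  ],
  "translation": [
    [0.13,-0.91,0],
    [0.13,-0.91,0],
    [0.13,-0.91,0],
    [0.1,-0.91,0],
    [0,0,0],
    [0,0,0],
    [0,0,0]
  ],
  "jaw": [0.5,0.5,0.5,0.5,0.5,0.5,0.5]
}}

```text
clock: 35.55
position: [0.5623, -0.0264, 0.1844]
ee_rot: [0.997, -0.075, 0.0, 0.0]
ft_force: [-0.9, -0.6, -1.6]
grip_width: 0.678
grasp_force: 32.7
```

```bash
python3 go.py 0.564 -0.0256 0.12; python3 - <<'E'
from h import *
shot('side','s7')
a=load('s7')['color'][125:245,210:350,::-1]
cv2.imwrite('pics/g7.png',cv2.resize(a,None,fx=5,fy=5,interpolation=cv2.INTER_CUBIC))
E
```

```text
units [ 0.062 -0.044  2.575]
turn [ 0.01  -0.011 -0.014] pos [ 0.5623 -0.0264  0.1844] q7 -1.87 t 35.55 w 0.678 g 32.7 F [-0.9 -0.6 -1.6]
```

View pics/g7.png

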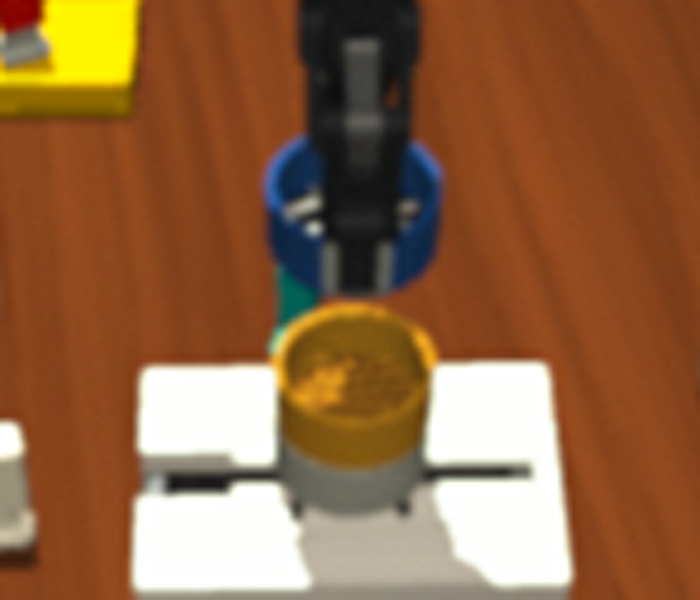

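The blue sieve hangs upright with its rim at columns 264 to 443. The brass rim below spans columns 273 to 437.

```bash
python3 - <<'E'
from fit import *
def ext(x,y,z):
    p=pr(S,np.c_[.03*np.cos(a)+x,.03*np.sin(a)+y,0*a+z]); f=lambda q:((q-[210,125]+.5)*5-.5).round(1); return f(p.min(0)),f(p.max(0))
print('coarse',ext(.5623,-.0264,.208)); print('fine',ext(.5628,-.0256,.118))
E
```

```text
coarse (array([265.4, 127.2]), array([443., 247.]))
fine (array([269.4, 308.7]), array([433.5, 427.8]))
```

>>> {"op": "jog_arm", "data": {
  "dr": [
    [0,0,0],
    [0,0,0],
    [0,0,0],
    [0,0,0],
    [0,0,0],
    [0,0,0],
    [0,0,0]
  ],
  "translation": [
    [0.07,-0.04,0.3],
    [0,0,0.4],
    [0,0,0.5],
    [0,0,0.5],
    [0,0,0.3],
    [0,0,0],
    [0,0,0]
  ],
  "jaw": [0.5,0.5,0.5,0.5,0.5,0.5,0.5]
}}

```text
clock: 36.3
position: [0.5647, -0.0245, 0.1348]
ee_rot: [0.997, -0.074, 0.001, 0.0]
ft_force: [0.1, 1.7, -1.4]
grip_width: 0.674
grasp_force: 32.7
```

>>> {"op": "jog_arm", "data": {
  "dr": [
    [0,0,0],
    [0,0,0],
    [0,0,0],
    [0,0,0]
  ],
  "translation": [
    [0,0,0.1],
    [0,0,0.1],
    [0,0,0],
    [0,0,0]
  ],
  "jaw": [0.5,0.5,0.5,0.5]
}}

```text
clock: 36.7
position: [0.5647, -0.0246, 0.1299]
ee_rot: [0.997, -0.074, 0.001, 0.0]
ft_force: [0.1, 0.7, -1.7]
grip_width: 0.677
grasp_force: 32.7
```

>>> {"op": "jog_arm", "data": {
  "dr": [
    [0,0,0],
    [0,0,0],
    [0,0,0],
    [0,0,0],
    [0,0,0]
  ],
  "translation": [
    [0,0.04,0.07],
    [0,0,0.07],
    [0,0,0.07],
    [0,0,0.05],
    [0,0,0]
  ],
  "jaw": [0.5,0.5,0.5,0.5,0.5]
}}

```text
clock: 37.2
position: [0.5643, -0.0256, 0.123]
ee_rot: [0.997, -0.074, 0.001, 0.0]
ft_force: [0.2, -0.7, -0.7]
grip_width: 0.676
grasp_force: 32.7
```

>>> {"op": "jog_arm", "data": {
  "dr": [
    [0,0,0],
    [0,0,0],
    [0,0,0],
    [0,0,0]
  ],
  "translation": [
    [0,0,0.05],
    [0,0,0.05],
    [0,0,0.03],
    [0,0,0]
  ],
  "jaw": [0.5,0.5,0.5,0.5]
}}

```text
clock: 37.6
position: [0.5646, -0.0256, 0.1204]
ee_rot: [0.997, -0.074, 0.001, 0.0]
ft_force: [-1.0, 0.4, 3.2]
grip_width: 0.676
grasp_force: 33.2
```

Contact came at z 0.1204, exactly the expected seated height. I release and retreat.

>>> {"op": "jog_arm", "data": {
  "dr": [
    [0,0,0],
    [0,0,0],
    [0,0,0],
    [0,0,0],
    [0,0,0],
    [0,0,0],
    [0,0,0],
    [0,0,0]
  ],
  "translation": [
    [0,0,0],
    [0,0,0],
    [0,0,0],
    [0,0,0],
    [0,0,0],
    [0,0,0],
    [0,0,0],
    [0,0,0]
  ],
  "jaw": [0.68,0.7,0.75,0.8,0.9,1,1,1]
}}

```text
clock: 38.4
position: [0.5645, -0.0256, 0.12]
ee_rot: [0.997, -0.074, 0.001, 0.0]
ft_force: [0.5, 0.1, -1.2]
grip_width: 1.002
grasp_force: 0.0
```

>>> {"op": "jog_arm", "data": {
  "dr": [
    [0,0,0],
    [0,0,0],
    [0,0,0],
    [0,0,0],
    [0,0,0],
    [0,0,0],
    [0,0,0],
    [0,0,0],
    [0,0,0],
    [0,0,0]
  ],
  "translation": [
    [0,0,-0.4],
    [0,0,-0.8],
    [0,0,-0.9],
    [0,0,-0.6],
    [0,0.9,0],
    [0,0.9,0],
    [0,0.9,0],
    [0,0.9,0],
    [0,0.9,0],
    [0,0.9,0]
  ],
  "jaw": [1,1,1,1,1,1,1,1,1,1]
}}

```text
clock: 39.4
position: [0.5442, -0.16, 0.1881]
ee_rot: [0.997, -0.074, 0.001, 0.0]
ft_force: [0.4, -0.7, 0.2]
grip_width: 0.999
grasp_force: 0.0
```

>>> {"op": "jog_arm", "data": {
  "dr": [
    [0,0,0],
    [0,0,0],
    [0,0,0],
    [0,0,0],
    [0,0,0],
    [0,0,0]
  ],
  "translation": [
    [0,0.9,0],
    [0,0.9,0],
    [0,0.9,0],
    [0,0,0],
    [0,0,0],
    [0,0,0]
  ],
  "jaw": [1,1,1,1,1,1]
}}

```text
clock: 40.0
position: [0.5347, -0.2247, 0.1878]
ee_rot: [0.997, -0.074, 0.001, -0.0]
ft_force: [-0.1, 0.1, 0.4]
grip_width: 0.999
grasp_force: 0.0
```

```bash
python3 - <<'E'
from h import *
shot('top','t8'); shot('side','s8')
a=load('s8')['color'][150:270,200:360,::-1]; b=load('t8')['color'][140:300,90:340,::-1]
z=lambda i,w,h:cv2.resize(i,(w,h),interpolation=cv2.INTER_CUBIC)
cv2.imwrite('pics/g8.png',np.hstack([z(b,469,300),z(a,320,240) if 0 else z(a,320,300)]))
E
```

```text
(no output)
```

View pics/g8.png

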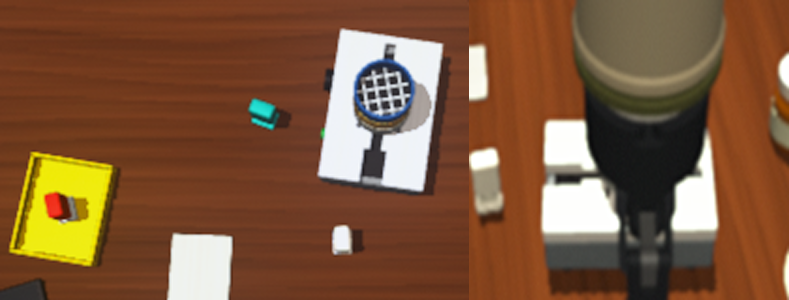

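The top crop shows the complete stack, concentric at about (385,90), with the dog in the tray at (58,207). The arm is clear, so I hand in.

```bash
python3 -c "
from workcell import manip; print(manip.hand_in())"
```

```text
the job is handed in; nothing more can be done
None
```

The job is handed in at about 40 s: the dog stands in the yellow tray, and the pan, fine sieve and coarse sieve are stacked on the shaker's seat, seated and released; no verdict was returned.

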